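# Comb the loose slats of an acoustic panel into parallel rows

## Task

Take the white three-toothed comb, set its teeth down astride the two loose slats on the black felt panel and comb the slats along until both lie flat in separate rows parallel to the slats already glued on, still wholly on the felt within the open bay. Then stand the comb on its teeth on the bare table, off the panel, and let go. Move the slats with the comb only, not with the gripper.

Things in the scene. Friction and masses are not known exactly. Their poses are not given: they have to be found in the camera images.
- bay (a point): Fixed black felt board, 250 x 360 x 10 mm, flat on the table; two brown wooden slats 10 mm wide and high are glued along one long side. This point: centre of the open bay, on the felt's surface. y along the rows, x across them towards the glued slats (at x = 105 and 135 mm, a pencil between them), z up. The felt reaches x -100 to 150, y -180 to 180 mm.
- slat_a: Loose brown wooden slat, 10 x 240 x 10 mm, 25 g, lying askew on the felt in the bay, at the start 16 to 26 degrees off the row direction. Origin at the middle of its underside; y along its length, z up.
- slat_b: The other loose brown wooden slat, just like slat_a and about 50 mm beside it (across the rows, towards the glued slats), leaning much the same way.
- comb_grip (a point): Loose white plastic comb standing on its teeth on the table; centre of its handle, 72 mm above the tooth ends. Teeth at x = -50, 0, +50 mm, each 12 (x) x 24 (y) mm, 30 deep, round ends: two 38 mm lanes along y. Head 118 x 26 mm, from 30 to 46 mm up; handle 50 (x) x 24 (y) mm, to 98 mm up, held across the 24 mm (y). The white block with a solid foot and round knob is not the comb. 160 g.
Things that resemble listed ones, but are neither listed nor needed, are in the scene too. What is shaped like the part that bears comb_grip but red is not meant.

How it is judged:
On the way, in this order (a step that is already met when the one before it is completed fails the run):
1. the comb is lifted off the table (height (world z) of comb_grip above 0.105 m), for 0.1 s.
2. the comb's teeth are down among the slats: tooth ends less than 9 mm above the felt, comb upright over the bay (z of comb_grip in the frame of bay below 0.081 m and angle between comb_grip's own z axis and vertical below 0.25 rad and x of comb_grip in the frame of bay between -0.06 and 0.06 m and y of comb_grip in the frame of bay between -0.15 and 0.15 m), for 0.2 s.
At the end, for the whole second after the job is handed in: Both loose slats lie flat on the felt and at rest, each within 12 degrees of the row direction, their middles within 80 mm of the bay's centre across the rows and 62 mm along them, and their rows at least 22 mm apart; the comb stands upright on its teeth (within 8 degrees) on the bare table (angle between the y axis of each of slat_a, slat_b and the y axis of bay, either way round below 0.21 rad and x of slat_a in the frame of bay between -0.08 and 0.08 m and x of slat_b in the frame of bay between -0.08 and 0.08 m and y of slat_a in the frame of bay between -0.062 and 0.062 m and y of slat_b in the frame of bay between -0.062 and 0.062 m and z of each of slat_a, slat_b in the frame of bay below 0.004 m and (x of slat_b in the frame of slat_a above 0.022 m or x of slat_b in the frame of slat_a below -0.022 m) and linear speed of each of slat_a, slat_b below 0.02 m/s and angle between comb_grip's own z axis and vertical below 0.15 rad and height (world z) of comb_grip below 0.078 m); the robot touches nothing.
It fails at once if the gripper or arm pushes a loose slat (contact force between any of the fingers, the arm and slat_a above 0.5 N or contact force between any of the fingers, the arm and slat_b above 0.5 N).
It also fails if it takes over 58 s, if anything falls off the work surface, if the arm or the gripper's body presses on something with over 40 N, if the wrist force passes 120 N, or if a joint passes its speed limit or range.

## Robot

A 7-joint arm with a two-finger parallel gripper is mounted at the origin on the work surface. World frame = base frame: x ahead of the robot, y to its left, z up, the work surface at z = 0. Lengths are in m, angles in rad, forces in N, time in s.
With the tool pointing down it reaches from about 0.4 to 0.85 m from the base axis. Payload 10.4 kg.
Tool frame: the origin (TCP) lies at the very end of the fingers, on their centre line; the grasp point (between the pads) lies 19 mm behind it (manip.tcp_to_grasp is the z of the grasp point in the tool frame, in m); z points along the fingers, x is the direction in which the jaws open and shut, and the axes are right-handed (so a half turn about z gives the same grasp; the last joint's range is limited). The gripper opens to 85 mm and grips with 20 to 120 N. Pads are 22 mm wide; open, the fingers measure 114 mm over their backs; the gripper's body (76 mm by 85 mm) begins 54 mm behind the grasp point. The pads swing forward as they close: fully open they stand 13 mm farther back than shut.
Start: joints at [-1.194, 0.332, -0.065, 1.46, 0.022, 1.35, -0.088], TCP at [0.243, 0.576, 0.231] pointing down, gripper open.
Joint ranges: [-2.6, 2.6], [-0.5, 2.12], [-1.47, 1.34], [0.16, 2.42], [-1.27, 4.41], [0.06, 2.06], [-2.6, 2.6]. Speed limits (rad/s): [2.22, 2.22, 2.79, 2.79, 3.14, 3.14, 3.14].

## Interface

Orientations are given as a unit quaternion [x, y, z, w].
In Python, from workcell import manip gives the robot as it stands.
- The arm moves only by the tool servo_tool, never from a script. Its argument "moves" is a list of rows, each an object with "travel": the shift along the tool's x, y, z in mm, a list of three; "dr": the turn, a rotation vector about the tool's x, y, z in degrees, a list of three. A call has 1 to 12 rows; each row shifts and turns the commanded pose from where the row before left it, along the tool's axes as they then stand; what a row does not reach is not made up. A row lasts 1/8 s, in which the tool goes at most 62.5 mm and 10.7 degrees, less where a joint would pass 70% of its speed; a pose out of reach is approached as far as the arm can. A call is refused whole if a number of a shift passes 62.5 or a number of a turn 10.7, either way. A call with a gripper value outside its range is refused whole. "claw" is the closure, from 0 (fully open) to 1 (shut), set as the call begins (left out, the last holds). The fingers move at their own pace and stop on an object; "squeeze" is the grip in N (left out, the last holds). Time passes only in rows, so rows that do not move let the fingers close. It gives the time, the measured TCP pose, the force and the opening at its end, in the units of the state.
- manip.get_obs(): the state, without advancing time (a new reading comes with each control period).
- manip.camera(name): name is "side" or "top"; returns the picture (400x640x3 uint8, blue, green, red); there is no depth.
- manip.calibration(name): a dict with "intrinsics" (3x3 intrinsics, pixels), "view" (4x4, takes a point from world to camera coordinates). Camera axes: x right, y down, z forward; pixel columns grow to the right and rows downward; lengths in m; the calibration is good to about 2 mm. A picture is of the moment at which its call begins. calibration takes no time and is no camera call.
- manip.hand_in(): hands the job in, once; it reports no verdict.
The state is a dict: "clock": time; "joint_pos": joint angles; "joint_velocities": joint speeds; "tau": joint torques, N m; "position": TCP position; "ee_rot": TCP orientation; "ft_force": force on the tool from outside, world axes, zero at the start; "torque": the same for the moment, N m; "grip_width": opening from 0.0 (shut) to 1.0 (fully open).
Only numpy, scipy, OpenCV 4.12 (cv2) and the standard library are available. Lean on these libraries where they do the work, as an engineer would, in place of code of your own. Each camera call takes 0.05 s, during which the arm holds its last target. There are 200 camera calls.

## Working session

There is one attempt and no reset: what is moved stays moved. The work goes in short steps, Python scripts to look and compute and a tool call to move; the robot and the scene stay as the last step left them, time stands still between calls to the robot, and variables do not carry over. Pictures are saved under pics/ and viewed, on a budget of 10 in all, crops included, one or two more only if the job needs it, and the job is handed in when it is done.

Besides the shell and the picture viewer there is one more tool, called after "Call:" as name(argument=value, ...) on one line, values as JSON. servo_tool: Moves the arm, as the interface text tells. Its arguments: {"type":"object","properties":{"moves":{"type":"array","items":{"type":"object","properties":{"travel":{"type":"array","items":{"type":"number"}},"dr":{"type":"array","items":{"type":"number"}}}}},"claw":{"type":"number"},"squeeze":{"type":"number"}},"required":["moves"]}

```bash
mkdir -p pics
cat > h.py <<'E'
import numpy as np, cv2
from workcell import manip
def cal(n):
    c=manip.calibration(n); return np.array(c["intrinsics"]),np.array(c["view"])
def proj(n,p):
    K,V=cal(n); q=V[:3,:3]@np.array(p)+V[:3,3]; u=K@q; return u[:2]/u[2]
def onz(n,px,z):
    K,V=cal(n); R=V[:3,:3];c=-R.T@V[:3,3]; d=R.T@np.linalg.inv(K)@np.array([px[0],px[1],1.]); return c+d*(z-c[2])/d[2]
def tri(a,b):
    # a,b pixels in top, side
    A=[];B=[]
    for n,px in(("top",a),("side",b)):
        K,V=cal(n);P=K@V[:3]
        for i in(0,1): r=px[i]*P[2]-P[i]; A.append(r[:3]);B.append(-r[3])
    s=np.linalg.lstsq(np.array(A),np.array(B),rcond=None); return s[0]
E
python3 - <<'E'
from h import *
for n in("top","side"):
    cv2.imwrite(f"pics/{n}0.png",manip.camera(n))
    K,V=cal(n);print(n,K.round(1).tolist(),(-V[:3,:3].T@V[:3,3]).round(3),V[:3,:3].round(2).tolist())
o=manip.get_obs();print(o["clock"],o["position"],o["ee_rot"],o["grip_width"],manip.tcp_to_grasp)
E
```

```text
top [[501.7, 0.0, 322.9], [0.0, 501.7, 192.2], [0.0, 0.0, 1.0]] [ 0.206 -0.1    1.225] [[-0.03, -1.0, -0.01], [-0.99, 0.03, -0.17], [0.17, 0.0, -0.99]]
side [[492.5, 0.0, 311.3], [0.0, 492.5, 202.9], [0.0, 0.0, 1.0]] [ 0.308 -0.897  0.755] [[0.99, -0.12, 0.01], [-0.06, -0.65, -0.76], [0.1, 0.75, -0.65]]
0.1 [0.24313957 0.57539438 0.23058486] [ 8.33430786e-01  5.52623471e-01 -5.19408067e-04  3.92224332e-04] 1.002139334424354 -0.0187
```

```bash
ls . pics
```

```text
.:
h.py
pics

pics:
side0.png
top0.png
```

View pics/top0.png

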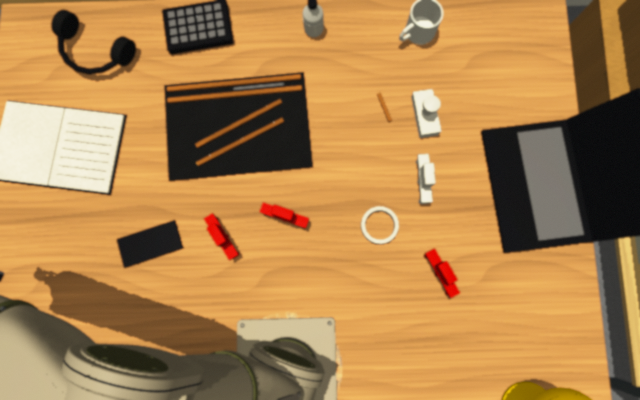

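View pics/side0.png

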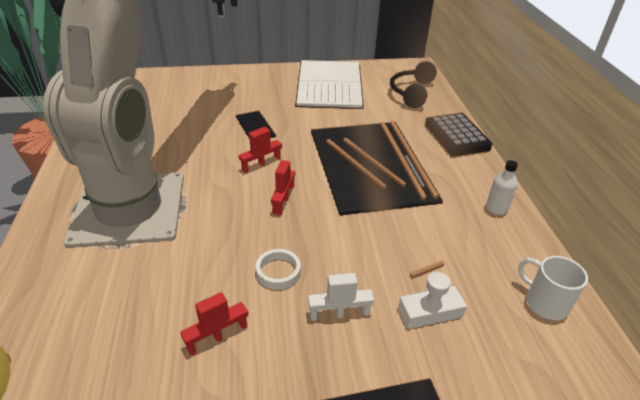

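The top view shows the panel at about (238,127), with the glued slats on its upper edge and the loose slats in the middle. The white candidates are the block at (427,112) with a round knob and solid foot, which is the decoy, and the piece at (427,178). In the side view that second piece, at (341,297), has three teeth and a flat handle, so it is the comb. The red combs are not meant. I'll confirm this in enlarged crops.

Run:
```python
from h import *
t=cv2.imread("pics/top0.png");s=cv2.imread("pics/side0.png")
def crop(i,x,y,w,h,k):
    c=cv2.resize(i[y:y+h,x:x+w],None,fx=k,fy=k,interpolation=cv2.INTER_CUBIC)
    for j in range(0,w,10): cv2.line(c,(j*k,0),(j*k,8 if j%50 else 16),(0,255,0),1)
    for j in range(0,h,10): cv2.line(c,(0,j*k),(8 if j%50 else 16,j*k),(0,255,0),1)
    return c
a=crop(t,155,65,160,120,5)   # 800x600
cv2.imwrite("pics/c1.png",a)
b=crop(t,400,145,50,65,8); c=crop(s,300,265,50+25,65,5)
d=np.zeros((520,800,3),np.uint8); d[:520,:400]=b; d[:325,410:785]=c
cv2.imwrite("pics/c2.png",d)
```

```text
(no output)
```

View pics/c1.png

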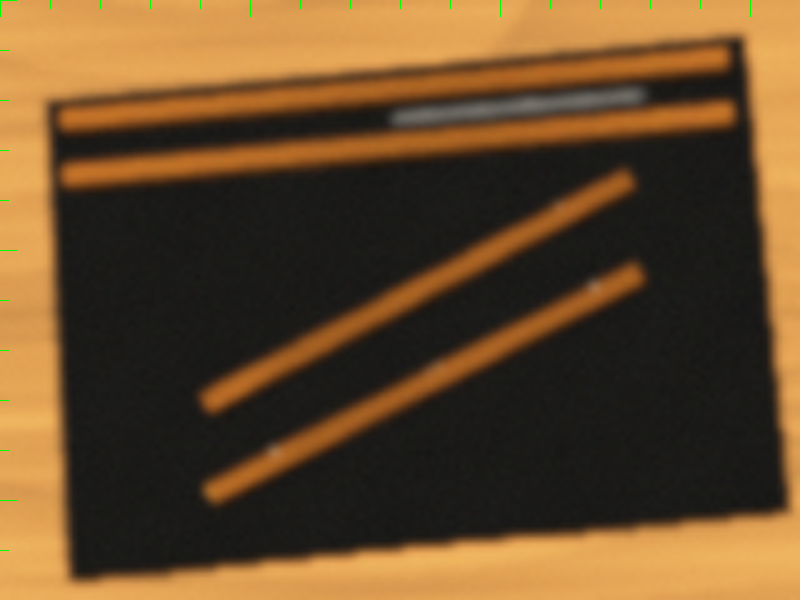

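View pics/c2.png

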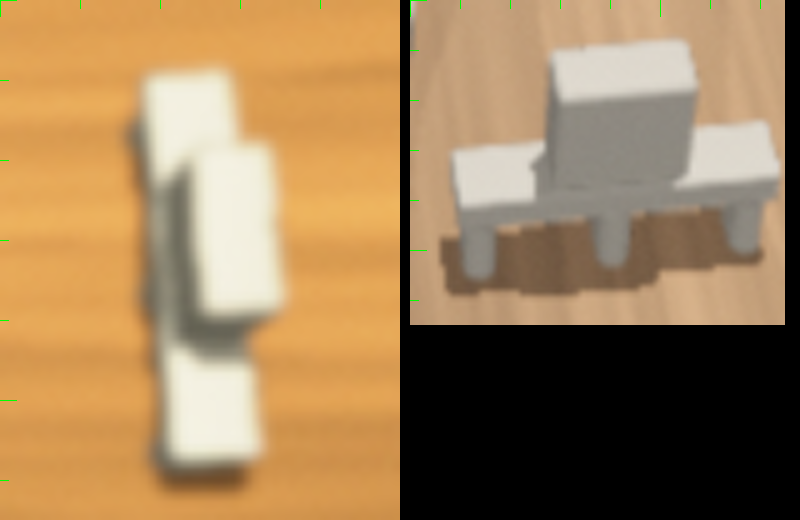

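The crop confirms the comb: three round-ended teeth, a head, and a flat handle whose top centre is at top (429.5,173.5) and side (342.5,279). Next I compute world positions.

```bash
cat >> h.py <<'E'
def c1(p): return ((p[0]+.5)/5-.5+155,(p[1]+.5)/5-.5+65)
def c2(p): return ((p[0]+.5)/8-.5+400,(p[1]+.5)/8-.5+145)
E
python3 - <<'E'
from h import *
np.set_printoptions(precision=4,suppress=True)
T=c2((238,230)); S=((624-410+.5)/5-.5+300,(72.5+.5)/5-.5+265)
X=tri(T,S); print("handle top",X,"reproj",proj("top",X)-T,proj("side",X)-S, "onz .098",onz("top",T,.098),onz("side",S,.098))
e=[onz("top",c2(p),.046) for p in((145,78),(230,70),(260,450),(170,460))]
a,b=(e[0]+e[1])/2,(e[2]+e[3])/2; print("head ends",a,b,np.linalg.norm(a-b),"mid",(a+b)/2,"ang",np.degrees(np.arctan2(*(b-a)[[1,0]])), "width",np.linalg.norm(e[0]-e[1]))
h=[onz("top",c2(p),.098) for p in((193,150),(270,143),(284,308),(205,318))]
d=(h[3]+h[2]-h[0]-h[1])/2;print("handle len",np.linalg.norm(d),"ang",np.degrees(np.arctan2(d[1],d[0])))
P=[onz("top",c1(p),.01) for p in((48,102),(743,38),(787,510),(73,578))]
for i in range(4): print(P[i],np.linalg.norm(P[i]-P[(i+1)%4]))
# rows: along y axis of bay; x towards glued
yl=((P[0]-P[1])+(P[3]-P[2]));yl/=np.linalg.norm(yl); xl=((P[0]-P[3])+(P[1]-P[2]));xl/=np.linalg.norm(xl)
print("x",xl,np.degrees(np.arctan2(xl[1],xl[0])),"y",yl,np.degrees(np.arctan2(yl[1],yl[0])))
th=(np.arctan2(xl[1],xl[0])+np.arctan2(yl[1],yl[0])-np.pi/2)/2
c=sum(P)/4; ex=np.array([np.cos(th),np.sin(th),0]); ey=np.array([-np.sin(th),np.cos(th),0]); bay=c-0.025*ex
print("bay",bay,"th",np.degrees(th))
for n,(p,q) in{"b":((207,403),(628,180)),"a":((212,493),(638,272)),"glued":((60,175),(735,113))}.items():
    p,q=onz("top",c1(p),.02),onz("top",c1(q),.02); m=(p+q)/2-bay; d=p-q
    print(n,"ends",[( (v-bay)@ex*1e3,(v-bay)@ey*1e3) for v in(p,q)],"mid",m@ex*1e3,m@ey*1e3,"len",np.linalg.norm(d),"angle off y",np.degrees(np.arctan2(-(d@ex),d@ey)))
# check in side view
print("side proj of panel corners",[proj("side",p).round() for p in P])
from scipy.spatial.transform import Rotation as R
print(R.from_quat(manip.get_obs()["ee_rot"]).as_matrix())
E
```

```text
handle top [ 0.4376 -0.3427  0.0966] reproj [-0.0008 -0.0229] [-0.0305  0.0069] onz .098 [ 0.4372 -0.3424  0.098 ] [ 0.4374 -0.3439  0.098 ]
head ends [ 0.4963 -0.3413  0.046 ] [ 0.38   -0.3426  0.046 ] 0.11631984941495513 mid [ 0.4381 -0.3419  0.046 ] ang -179.38078239723563 width 0.02580621025501976
handle len 0.04873853281744057 ang -179.14472694258615
[0.7038 0.3011 0.01  ] 0.35678525456575055
[ 0.7283 -0.0549  0.01  ] 0.2488077493333764
[ 0.4801 -0.072   0.01  ] 0.35462143619191216
[0.4552 0.2818 0.01  ] 0.24928588898386347
x [0.9973 0.0731 0.    ] 4.193359894315249 y [-0.0694  0.9976  0.    ] 93.98186521667519
bay [0.5669 0.1122 0.01  ] th 4.087612555495221
b ends [(np.float64(-19.60763374985098), np.float64(103.79131140363658)), (np.float64(75.19443551656737), np.float64(-113.77183459157122))] mid 27.793400883358135 -4.990261593967319 len 0.23732078466187256 angle off y 23.54492745245261
a ends [(np.float64(-65.59341794442228), np.float64(103.81437217489349)), (np.float64(26.655360994410675), np.float64(-114.77600416945717))] mid -19.469028475005832 -5.480815997281844 len 0.23725848740576286 angle off y 22.88055469702505
glued ends [(np.float64(106.24356580190256), np.float64(171.2750806376845)), (np.float64(105.20072487658929), np.float64(-170.57730987426376))] mid 105.72214533924593 0.3488853817103831 len 0.341853981132192 angle off y -0.17478362018064572
side proj of panel corners [array([395., 122.]), array([442., 200.]), array([339., 212.]), array([310., 130.])]
[[ 0.3892  0.9211 -0.0004]
 [ 0.9211 -0.3892 -0.0012]
 [-0.0013  0.0001 -1.    ]]
```

Measurements agree: comb handle top at z 0.097 (expected 0.098), head length 116 (118), felt 356x249 (360x250), glued row at x=106 (105). slat_a is at (-19,-5) and slat_b at (28,-5) in the bay frame, both about +23°. I'm starting the moves: turn the tool x to the comb's y axis and approach around the base.

Call:
servo_tool(moves=[{"dr": [0,0,-7.9]},{"dr": [0,0,-7.9]},{"dr": [0,0,-7.9]},{"travel": [-42,28,0]},{"travel": [-42,28,0]},{"travel": [-42,28,0]},{"travel": [-42,28,0]},{"travel": [-42,28,0]},{"travel": [-42,28,0]},{"travel": [-42,28,0]},{"travel": [-42,28,0]},{"travel": [-42,28,0]}], claw=0, squeeze=60)

```text
$.moves[0]: bad value
```

Call:
servo_tool(moves=[{"travel": [-54,-7,0]},{"travel": [-54,-7,0]},{"travel": [-54,-7,0]},{"travel": [-54,-7,0]},{"travel": [-54,-7,0]},{"travel": [-54,-7,0]},{"travel": [-54,-7,0]},{"travel": [-54,-7,0]},{"travel": [-54,-7,0]},{"travel": [-54,-7,0]},{"travel": [0,0,0]},{"travel": [0,0,0]}])

```text
$.moves[0]: bad value
```

Call:
servo_tool(moves=[{"travel": [0,0,0],"dr": [0,0,-7.9]},{"travel": [0,0,0],"dr": [0,0,-7.9]},{"travel": [0,0,0],"dr": [0,0,-7.9]},{"travel": [-42,28,0],"dr": [0,0,0]},{"travel": [-42,28,0],"dr": [0,0,0]},{"travel": [-42,28,0],"dr": [0,0,0]},{"travel": [-42,28,0],"dr": [0,0,0]},{"travel": [-42,28,0],"dr": [0,0,0]},{"travel": [-42,28,0],"dr": [0,0,0]},{"travel": [-42,28,0],"dr": [0,0,0]},{"travel": [-42,28,0],"dr": [0,0,0]},{"travel": [-42,28,0],"dr": [0,0,0]}], claw=0, squeeze=60)

```text
clock: 1.6
position: [0.501, 0.1998, 0.2311]
ee_rot: [0.702, 0.712, -0.0, -0.0]
ft_force: [0.4, 0.5, -0.3]
grip_width: 0.999
```

Call:
servo_tool(moves=[{"travel": [-54,-7,0],"dr": [0,0,0]},{"travel": [-54,-7,0],"dr": [0,0,0]},{"travel": [-54,-7,0],"dr": [0,0,0]},{"travel": [-54,-7,0],"dr": [0,0,0]},{"travel": [-54,-7,0],"dr": [0,0,0]},{"travel": [-54,-7,0],"dr": [0,0,0]},{"travel": [-54,-7,0],"dr": [0,0,0]},{"travel": [-54,-7,0],"dr": [0,0,0]},{"travel": [-54,-7,0],"dr": [0,0,0]},{"travel": [-54,-7,0],"dr": [0,0,0]},{"travel": [0,0,0],"dr": [0,0,0]},{"travel": [0,0,0],"dr": [0,0,0]}])

```text
clock: 3.1
position: [0.4379, -0.3392, 0.2308]
ee_rot: [0.702, 0.712, -0.0, -0.001]
ft_force: [-0.9, -0.1, -0.4]
grip_width: 1.001
```

Call:
servo_tool(moves=[{"travel": [-3,0,30],"dr": [0,0,0]},{"travel": [0,0,35],"dr": [0,0,0]},{"travel": [0,0,35],"dr": [0,0,0]},{"travel": [0,0,30],"dr": [0,0,0]},{"travel": [0,0,20],"dr": [0,0,0]},{"travel": [0,0,15],"dr": [0,0,0]},{"travel": [0,0,8],"dr": [0,0,0]},{"travel": [0,0,0],"dr": [0,0,0]}])

```text
clock: 4.1
position: [0.4381, -0.3423, 0.0582]
ee_rot: [0.702, 0.712, 0.0, -0.0]
ft_force: [0.5, -1.1, 0.1]
grip_width: 0.999
```

Call:
servo_tool(moves=[{"travel": [0,0,0],"dr": [0,0,0]},{"travel": [0,0,0],"dr": [0,0,0]},{"travel": [0,0,0],"dr": [0,0,0]},{"travel": [0,0,0],"dr": [0,0,0]},{"travel": [0,0,0],"dr": [0,0,0]},{"travel": [0,0,0],"dr": [0,0,0]},{"travel": [0,0,0],"dr": [0,0,0]},{"travel": [0,0,0],"dr": [0,0,0]}], claw=1, squeeze=60)

```text
clock: 5.1
position: [0.4382, -0.3428, 0.0585]
ee_rot: [0.702, 0.712, 0.0, 0.0]
ft_force: [-0.6, -0.1, 5.7]
grip_width: 0.271
```

The grip is good: opening 0.271, about 23 mm, on the 24 mm handle. Now I lift and turn to the bay direction.

Call:
servo_tool(moves=[{"travel": [0,0,-10],"dr": [0,0,0]},{"travel": [0,0,-25],"dr": [0,0,0]},{"travel": [0,0,-35],"dr": [0,0,0]},{"travel": [0,0,-30],"dr": [0,0,-3.3]},{"travel": [0,0,-10],"dr": [0,0,0]},{"travel": [0,0,0],"dr": [0,0,0]}])

```text
clock: 5.85
position: [0.438, -0.3425, 0.1681]
ee_rot: [0.682, 0.732, 0.0, 0.0]
ft_force: [-0.4, -0.3, -1.0]
grip_width: 0.271
```

Call:
servo_tool(moves=[{"travel": [25,7,0],"dr": [0,0,0]},{"travel": [50,13,0],"dr": [0,0,0]},{"travel": [58,14,0],"dr": [0,0,0]},{"travel": [58,14,0],"dr": [0,0,0]},{"travel": [58,14,0],"dr": [0,0,0]},{"travel": [58,14,0],"dr": [0,0,0]},{"travel": [58,14,0],"dr": [0,0,0]},{"travel": [58,14,0],"dr": [0,0,0]},{"travel": [50,13,0],"dr": [0,0,0]},{"travel": [35,8,0],"dr": [0,0,0]},{"travel": [17,4,0],"dr": [0,0,0]},{"travel": [0,0,0],"dr": [0,0,0]}])

```text
clock: 7.35
position: [0.5287, 0.1902, 0.1672]
ee_rot: [0.681, 0.732, -0.001, -0.0]
ft_force: [-0.2, -0.8, -1.6]
grip_width: 0.275
```

```bash
cat >> h.py <<'E'
BAY=np.array([.5669,.1122,.01]);TH=np.radians(4.09)
EX=np.array([np.cos(TH),np.sin(TH),0]);EY=np.array([-np.sin(TH),np.cos(TH),0])
def loc(p): d=np.array(p)-BAY; return np.array([d@EX,d@EY,d[2]])*1e3
def w(x,y,z): return BAY+EX*x/1e3+EY*y/1e3+np.array([0,0,z/1e3])
E
python3 - <<'E'
from h import *
from scipy.spatial.transform import Rotation as R
o=manip.get_obs();M=R.from_quat(o["ee_rot"]).as_matrix()
print(o["clock"],loc(o["position"]).round(1),"toolx deg",np.degrees(np.arctan2(M[1,0],M[0,0])),"tilt",M[2])
s=manip.camera("side");t=manip.camera("top")
a=cv2.resize(s[60:230,240:460],None,fx=3.6,fy=3.6,interpolation=cv2.INTER_CUBIC)
cv2.imwrite("pics/p1.png",a[:600,:800])
E
```

```text
7.35 [-32.5  80.6 157.2] toolx deg 94.13013471079836 tilt [-8.68157678e-04 -1.60173342e-03 -9.99998340e-01]
```

View pics/p1.png

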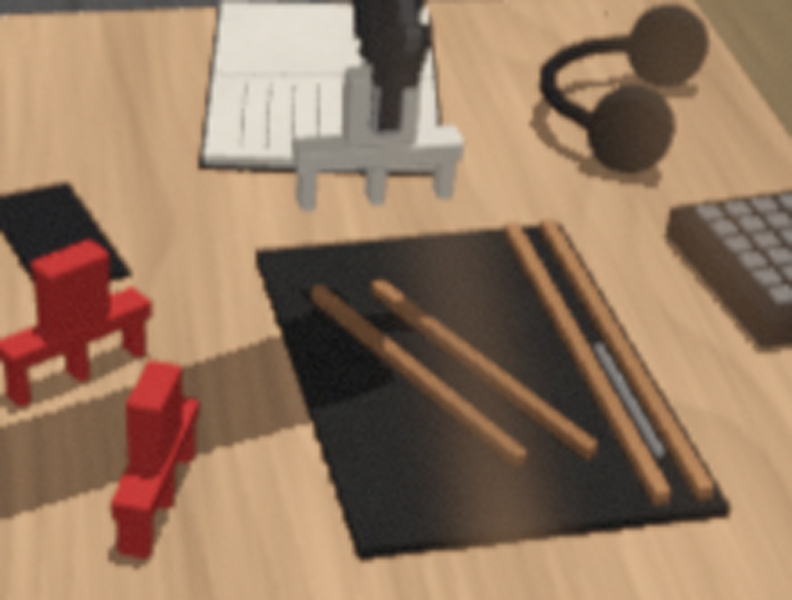

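The comb hangs level with its three tooth ends at crop (308,208), (376,202) and (443,195). I check this against the grasp model before lowering.

Run:
```python
from h import *
for x,m in zip((-50,0,50),((308,208),(376,202),(443,195))):
    print(proj("side",w(-32.5+x,80.6,98.5)).round(1),np.array(m)/3.6+[240,60])
# slat ends in side view (top faces), model vs seen
for p in((-19.6,103.8),(75.2,-113.8),(-65.6,103.8),(26.7,-114.8)): print((proj("side",w(*p,10))-[240,60])*3.6)
```

```text
[324.4 115.9] [325.55555556 117.77777778]
[343.5 114.3] [344.44444444 116.11111111]
[362.4 112.7] [363.05555556 114.16666667]
[375.39181007 281.28454923]
[589.47585093 444.33930482]
[315.84396239 286.85517201]
[520.61800163 452.88300989]
```

Predictions agree within 2 mm. I lower the comb astride the slats.

Call:
servo_tool(moves=[{"travel": [0,0,20],"dr": [0,0,0]},{"travel": [0,0,25],"dr": [0,0,0]},{"travel": [0,0,20],"dr": [0,0,0]},{"travel": [0,0,13],"dr": [0,0,0]},{"travel": [0,0,10],"dr": [0,0,0]},{"travel": [0,0,8],"dr": [0,0,0]},{"travel": [0,0,0],"dr": [0,0,0]},{"travel": [0,0,0],"dr": [0,0,0]},{"travel": [0,0,0],"dr": [0,0,0]}])

```text
clock: 8.57
position: [0.5295, 0.1904, 0.0728]
ee_rot: [0.681, 0.732, 0.0, 0.0]
ft_force: [-0.3, 0.3, -2.0]
grip_width: 0.272
```

Call:
servo_tool(moves=[{"travel": [0,3,1.5],"dr": [0,0,0]},{"travel": [0,5,0],"dr": [0,0,0]},{"travel": [0,5,0],"dr": [0,0,0]},{"travel": [0,5,0],"dr": [0,0,0]},{"travel": [0,5,0],"dr": [0,0,0]},{"travel": [0,5,0],"dr": [0,0,0]},{"travel": [0,5,0],"dr": [0,0,0]},{"travel": [0,5,0],"dr": [0,0,0]},{"travel": [0,5,0],"dr": [0,0,0]},{"travel": [0,3,0],"dr": [0,0,0]},{"travel": [0,0,0],"dr": [0,0,0]}])

```text
clock: 9.95
position: [0.5752, 0.1934, 0.0708]
ee_rot: [0.681, 0.732, 0.0, 0.0]
ft_force: [0.2, 0.7, -0.6]
grip_width: 0.272
```

```bash
cat > see.py <<'E'
import sys
from h import *
o=manip.get_obs();print(o["clock"],loc(o["position"]).round(1),o["ft_force"])
t=manip.camera("top");s=manip.camera("side")
# rectified view of the bay at slat-top height: 2.2 px/mm, columns = y from +185 to -185 , rows = x from +155 down
k=2
def rect(n,im):
    src=np.float32([proj(n,w(x,y,10)) for x,y in((155,190),(155,-190),(-105,-190),(-105,190))])
    dst=np.float32([(0,0),(380*k,0),(380*k,260*k),(0,260*k)])
    return cv2.warpPerspective(im,cv2.getPerspectiveTransform(src,dst),(380*k,260*k),flags=cv2.INTER_CUBIC)
a,b=rect("top",t),rect("side",s)
for n,im in(("top",a),("side",b)):
    g=cv2.cvtColor(im,cv2.COLOR_BGR2HSV); m=((g[...,1]>110)&(g[...,2]>55)&(g[...,0]<25)).astype(np.uint8)
    m[:int((155-95)*k)]=0; m=cv2.morphologyEx(m,cv2.MORPH_OPEN,np.ones((5,5)))
    c,_=cv2.findContours(m,cv2.RETR_EXTERNAL,cv2.CHAIN_APPROX_NONE)
    for q in c:
        if cv2.contourArea(q)<1200: continue
        (u,v),(W,H),an=cv2.minAreaRect(q); vx,vy,_,_=cv2.fitLine(q,cv2.DIST_L2,0,.01,.01).ravel()
        print(n,"x %.0f y %.0f size %.0fx%.0f off %.1f deg"%(155-v/k,190-u/k,W/k,H/k,np.degrees(np.arctan(-vy/vx))))
cv2.imwrite("pics/"+sys.argv[1]+".png",{"top":a,"side":b,"raw":s}.get(sys.argv[2]))
E
python3 see.py p2 side
```

```text
9.95 [14.1 80.4 60.8] [ 0.19006547  0.72767629 -0.60014537]
top x 1 y -27 size 17x202 off 13.4 deg
top x 51 y -27 size 18x200 off 13.3 deg
top x -5 y -40 size 200x300 off 26.3 deg
side x -3 y -21 size 20x227 off 12.3 deg
side x 48 y -25 size 19x216 off 12.3 deg
```

View pics/p2.png

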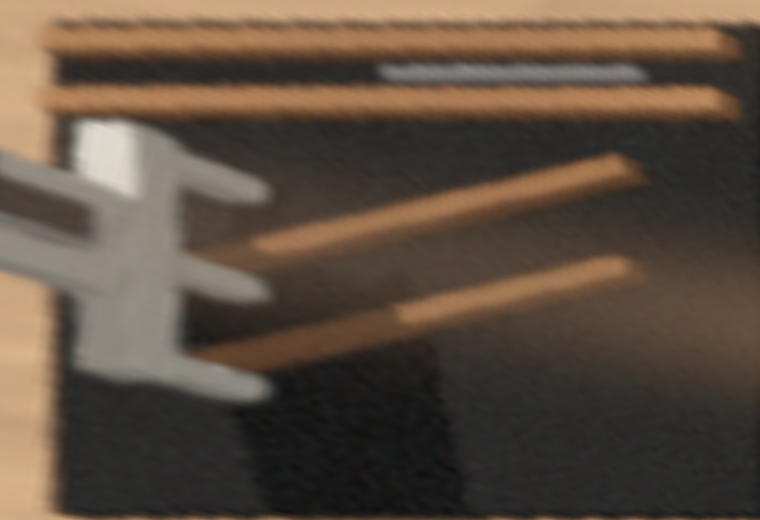

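The first push worked: both slats turned to about 12.5° with 50 mm spacing. Their near ends are at pixels (628,265) and (625,165), which is (22,-124) and (72,-122) mm in the bay. Next I back off, lift, go to the other end (c=33, y=-80) and push back in -x.

Call:
servo_tool(moves=[{"travel": [0,-4,0],"dr": [0,0,0]},{"travel": [0,-4,0],"dr": [0,0,0]},{"travel": [0,0,-15],"dr": [0,0,0]},{"travel": [0,0,-20],"dr": [0,0,0]},{"travel": [-30,5,0],"dr": [0,0,0]},{"travel": [-50,9,0],"dr": [0,0,0]},{"travel": [-50,9,0],"dr": [0,0,0]},{"travel": [-30,4,0],"dr": [0,0,0]},{"travel": [0,0,0],"dr": [0,0,0]},{"travel": [0,0,15],"dr": [0,0,0]},{"travel": [0,0,13],"dr": [0,0,0]},{"travel": [0,0,6],"dr": [0,0,0]}])

```text
clock: 11.55
position: [0.6045, 0.0362, 0.0702]
ee_rot: [0.681, 0.732, -0.001, -0.001]
ft_force: [0.1, 0.5, -0.5]
grip_width: 0.278
```

```bash
python3 see.py p3 top
```

```text
11.55 [ 32.1 -78.5  60.2] [ 0.07909676  0.51099804 -0.54553682]
top x 19 y -107 size 13x31 off 14.2 deg
top x -5 y -117 size 200x144 off 64.4 deg
top x -5 y 164 size 200x52 off -85.7 deg
side x -19 y 49 size 19x133 off 12.1 deg
side x 15 y -100 size 17x66 off 12.0 deg
side x 27 y 65 size 17x99 off 11.1 deg
side x 64 y -98 size 19x65 off 12.6 deg
```

Call:
servo_tool(moves=[{"travel": [0,-3,0],"dr": [0,0,0]},{"travel": [0,-4,0],"dr": [0,0,0]},{"travel": [0,-5,0],"dr": [0,0,0]},{"travel": [0,-5,0],"dr": [0,0,0]},{"travel": [0,-5,0],"dr": [0,0,0]},{"travel": [0,-5,0],"dr": [0,0,0]},{"travel": [0,-5,0],"dr": [0,0,0]},{"travel": [0,-5,0],"dr": [0,0,0]},{"travel": [0,-3,0],"dr": [0,0,0]},{"travel": [0,0,0],"dr": [0,0,0]},{"travel": [0,0,0],"dr": [0,0,0]}])

```text
clock: 13.02
position: [0.5656, 0.0325, 0.0718]
ee_rot: [0.681, 0.732, 0.0, -0.0]
ft_force: [-0.1, 0.3, -2.9]
grip_width: 0.274
```

```bash
python3 see.py p4 side
```

```text
13.025 [ -7.  -79.5  61.8] [-0.08752626  0.32488498 -2.87997477]
top x -27 y 106 size 17x28 off 6.7 deg
top x 23 y 100 size 18x40 off 4.1 deg
top x -5 y -126 size 200x128 off 69.1 deg
top x -5 y 152 size 200x77 off -81.2 deg
side x -26 y 53 size 15x133 off 2.2 deg
side x -21 y -100 size 16x66 off 2.0 deg
side x 21 y 92 size 14x54 off -2.4 deg
side x 29 y -99 size 16x66 off 2.2 deg
```

View pics/p4.png

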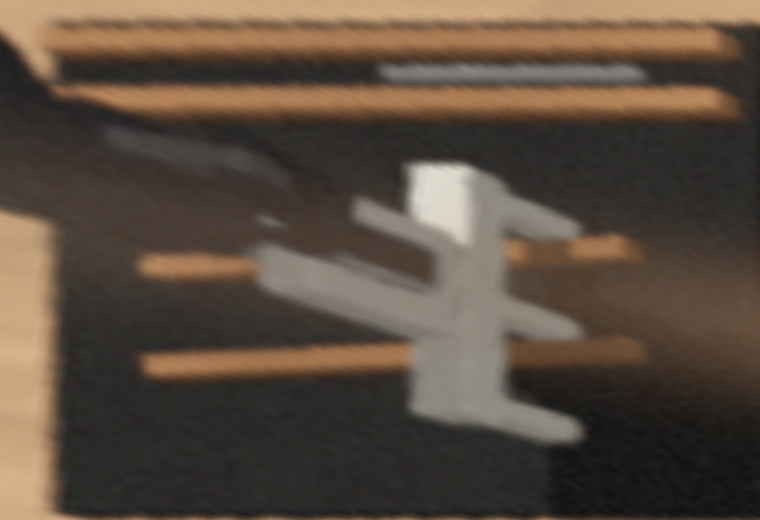

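Both slats are now within about 2° of the rows, at x ≈ -24 and +26, with ends at y ≈ 118 and -128. Combing is done, so I back off, lift and return the comb to its bare spot on the table.

Call:
servo_tool(moves=[{"travel": [0,4,0],"dr": [0,0,0]},{"travel": [0,4,0],"dr": [0,0,0]},{"travel": [0,0,-15],"dr": [0,0,0]},{"travel": [0,0,-35],"dr": [0,0,0]},{"travel": [0,0,-40],"dr": [0,0,0]},{"travel": [0,0,-30],"dr": [0,0,0]},{"travel": [0,0,-8],"dr": [0,0,0]},{"travel": [0,0,0],"dr": [0,0,0]}])

```text
clock: 14.12
position: [0.5735, 0.033, 0.1998]
ee_rot: [0.681, 0.732, 0.0, 0.0]
ft_force: [-0.9, -0.6, -2.0]
grip_width: 0.272
```

Call:
servo_tool(moves=[{"travel": [-25,-11,0],"dr": [0,0,0]},{"travel": [-45,-20,0],"dr": [0,0,0]},{"travel": [-45,-20,0],"dr": [0,0,0]},{"travel": [-45,-20,0],"dr": [0,0,0]},{"travel": [-45,-20,0],"dr": [0,0,0]},{"travel": [-45,-20,0],"dr": [0,0,0]},{"travel": [-45,-20,0],"dr": [0,0,0]},{"travel": [-45,-20,0],"dr": [0,0,0]},{"travel": [-24,-11,0],"dr": [0,0,0]},{"travel": [0,0,0],"dr": [0,0,0]},{"travel": [0,0,0],"dr": [0,0,0]}])

```text
clock: 15.5
position: [0.438, -0.3405, 0.1987]
ee_rot: [0.681, 0.732, -0.0, -0.001]
ft_force: [0.6, 1.1, -2.6]
grip_width: 0.275
```

```bash
python3 see.py p5 side
python3 - <<'E'
from h import *
s=manip.camera("side"); cv2.imwrite("pics/p6.png",cv2.resize(s[150:350,200:460],None,fx=3,fy=3,interpolation=cv2.INTER_CUBIC))
E
```

```text
15.5 [-160.9 -442.4  188.7] [ 0.63234604  1.12746959 -2.59408913]
top x -23 y -3 size 17x246 off 2.3 deg
top x 27 y -3 size 18x245 off 2.5 deg
top x -5 y 0 size 200x380 off -0.2 deg
side x 30 y -90 size 15x84 off -1.2 deg
```

View pics/p6.png

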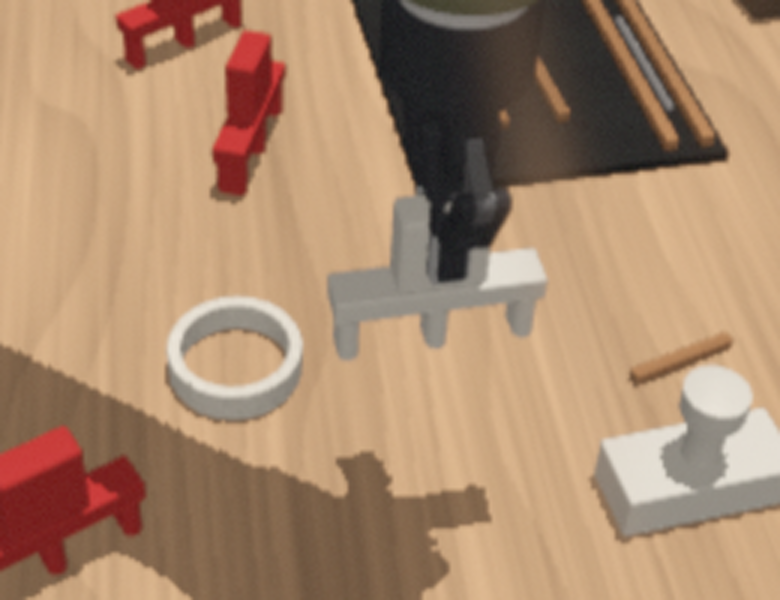

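From the top, unobstructed, the slats read x=-23 and 27, y=-3 and 2.4°. The comb hangs level at crop (435,290) over clear table. I lower it.

Call:
servo_tool(moves=[{"travel": [0,0,20],"dr": [0,0,0]},{"travel": [0,0,35],"dr": [0,0,0]},{"travel": [0,0,35],"dr": [0,0,0]},{"travel": [0,0,25],"dr": [0,0,0]},{"travel": [0,0,12],"dr": [0,0,0]},{"travel": [0,0,6],"dr": [0,0,0]},{"travel": [0,0,3],"dr": [0,0,0]},{"travel": [0,0,2],"dr": [0,0,0]},{"travel": [0,0,1],"dr": [0,0,0]},{"travel": [0,0,0],"dr": [0,0,0]},{"travel": [0,0,0],"dr": [0,0,0]}])

```text
clock: 17.02
position: [0.438, -0.3417, 0.0609]
ee_rot: [0.681, 0.732, 0.0, 0.0]
ft_force: [0.2, -0.4, -0.9]
grip_width: 0.271
```

Call:
servo_tool(moves=[{"travel": [0,0,1],"dr": [0,0,0]},{"travel": [0,0,1],"dr": [0,0,0]},{"travel": [0,0,0.5],"dr": [0,0,0]},{"travel": [0,0,0],"dr": [0,0,0]},{"travel": [0,0,0],"dr": [0,0,0]}])

```text
clock: 17.65
position: [0.4379, -0.3417, 0.0585]
ee_rot: [0.681, 0.732, 0.0, -0.0]
ft_force: [-2.7, 1.6, 5.6]
grip_width: 0.27
```

The upward force of 5.6 N shows the teeth are down, matching the original grip height. I release and retreat.

Call:
servo_tool(moves=[{"travel": [0,0,0],"dr": [0,0,0]},{"travel": [0,0,0],"dr": [0,0,0]},{"travel": [0,0,0],"dr": [0,0,0]},{"travel": [0,0,0],"dr": [0,0,0]},{"travel": [0,0,0],"dr": [0,0,0]},{"travel": [0,0,0],"dr": [0,0,0]},{"travel": [0,0,0],"dr": [0,0,0]},{"travel": [0,0,0],"dr": [0,0,0]}], claw=0)

```text
clock: 18.65
position: [0.4379, -0.3417, 0.0583]
ee_rot: [0.681, 0.732, 0.0, -0.0]
ft_force: [-0.6, 0.3, 0.2]
grip_width: 1.001
```

Call:
servo_tool(moves=[{"travel": [0,0,-10],"dr": [0,0,0]},{"travel": [0,0,-25],"dr": [0,0,0]},{"travel": [0,0,-40],"dr": [0,0,0]},{"travel": [0,0,-40],"dr": [0,0,0]},{"travel": [0,0,-30],"dr": [0,0,0]},{"travel": [-20,0,-10],"dr": [0,0,0]},{"travel": [-40,0,0],"dr": [0,0,0]},{"travel": [-40,0,0],"dr": [0,0,0]},{"travel": [-40,0,0],"dr": [0,0,0]},{"travel": [-20,0,0],"dr": [0,0,0]},{"travel": [0,0,0],"dr": [0,0,0]}])

```text
clock: 20.02
position: [0.4482, -0.5028, 0.2135]
ee_rot: [0.682, 0.731, -0.0, 0.0]
ft_force: [-0.4, 1.1, 0.7]
grip_width: 0.998
```

```bash
python3 see.py p7 raw
```

```text
20.025 [-162.2 -604.9  203.5] [-0.38457196  1.13590453  0.73623696]
top x -22 y -3 size 17x246 off 2.3 deg
top x 27 y -2 size 17x245 off 2.5 deg
top x -5 y 0 size 200x380 off -0.2 deg
side x -25 y 32 size 15x174 off 1.2 deg
side x 19 y 99 size 41x11 off -10.5 deg
```

View pics/p7.png

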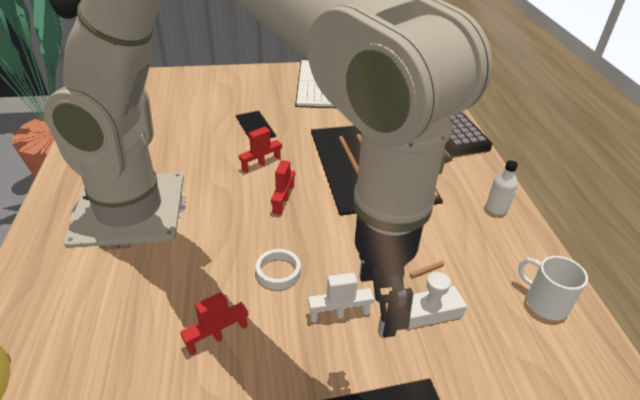

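The comb stands upright on its teeth at (341,297), the same as at the start. The arm is clear and the slats are unchanged, so I hand in.

```bash
python3 -c "
from workcell import manip
print(manip.hand_in())"
```

```text
the job is handed in; nothing more can be done
None
```

The job is handed in at about 20 s on the robot's clock (limit 58 s). Hand-in gave no verdict, so the results below are my own checks.

**What I did:** I gripped the white comb by its handle and set its teeth astride both slats near one end. One push towards the glued slats turned the slats from about 23° to about 12.5°. A second push back from the other end brought them to about 2.4°. I then stood the comb on its starting spot on the bare table and released it.

**Last checks (top view):**

| | x (mm) | y (mm) | angle off rows | limit |
|---|---|---|---|---|
| slat_a | -22 | -3 | 2.3° | ±80 / ±62 mm / 12° |
| slat_b | 27 | -2 | 2.5° | ±80 / ±62 mm / 12° |

- **Row spacing:** the rows are about 49 mm apart, against the required 22 mm.
- **Slats flat:** I did not measure their height after combing, but nothing in the pictures suggested they had lifted.
- **Comb:** the side view shows it upright on its teeth, with the gripper open and the arm clear of everything.
- **Disagreements:** the last side view was partly blocked by the arm, so its slat fits were only fragments. I relied on the top view, and an earlier clear side view had also read about 2°.

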